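Stand the tea packs on end in the pantry tray

ROBOT

A 6-joint arm with a two-finger parallel gripper is mounted at the origin on the work surface. World frame = base frame: x ahead of the robot, y to its left, z up, the work surface at z = 0. Lengths are in m, angles in degrees, forces in N, time in s.
With the tool pointing down it reaches from about 0.4 to 0.825 m from the base axis. Payload 7 kg.
Tool frame: the origin (TCP) lies midway between the tips of the shut fingers; the grasp point (between the pads) lies 19 mm behind it; z points along the fingers, y is the direction in which the jaws open and shut (so a half turn about z gives the same grasp; the last joint's range is limited). The gripper opens to 88 mm and grips with 3 to 60 N. Pads are 19 mm wide; open, the fingers measure 130 mm over their backs; the gripper's body (78 mm by 193 mm) begins 47 mm behind the grasp point.
Start: joints at [92.596, 20.546, 0.682, 0, -70.136, -16.507], TCP at [0.162, 0.655, 0.194] pointing down, gripper open.
Joint ranges: [-176.03, 176.03], [-82.01, 121.73], [-58.28, 71.71], [-173.87, 95.51], [-174.79, -0.11], [-173.66, 173.66]. Speed limits (degrees/s): [136.94, 136.94, 172.46, 180, 180, 180].

INTERFACE

Orientations are given as [roll, pitch, yaw] about the fixed x, y, z axes, in that order (R = Rz(yaw) Ry(pitch) Rx(roll)).
In Python, from plant import ctrl gives the robot as it stands. The module is installed in compiled form; this text tells all that it offers.
- The arm moves only by the tool arm_command, never from a script. Its argument "targets" is a list that holds one entry, the list of rows, each a list of 7 numbers: the turn, a rotation vector about the world's x, y, z in rad, then the shift along the world's x, y, z in cm, then the opening, from 0 (shut) to 1 (fully open). A call has 1 to 8 rows; each row is the pose to reach, as a shift and turn from the pose commanded when the call began; what a row does not reach only later rows make up. A row lasts 1/12 s, in which the tool goes at most 41.7 mm and 7.16 degrees, less where a joint would pass 70% of its speed; a pose out of reach is approached as far as the arm can. A call with a gripper value outside its range is refused whole. The fingers move at their own pace and stop on an object; the grip force is fixed at half the most. Time passes only in rows, so rows that repeat a pose let the fingers close. It gives the time, the measured TCP pose, the force and the opening at its end, in the units of the state.
- ctrl.get_obs(): the state, without advancing time (a new reading comes with each control period).
- ctrl.snapshot(name): name is "side" or "top"; returns the picture (384x512x3 uint8, blue, green, red); there is no depth.
- ctrl.camera_model(name): a dict with "K" (3x3 intrinsics, pixels), "xyz" and "rotation" of the camera in the world. Camera axes: x right, y up, looking along -z (the intrinsics and any distortion apply to the point x, -y, -z); pixel columns grow to the right and rows downward; lengths in m; the calibration is good to about 2 mm. A picture is of the moment at which its call begins. camera_model takes no time and is no camera call.
- ctrl.close_job(): hands the job in, once; it reports no verdict.
The state is a dict: "clock": time; "joint_pos": joint angles; "qvel": joint speeds; "tau": joint torques, N m; "tool_pos": TCP position; "orientation": TCP orientation; "force": force on the tool from outside, world axes, zero at the start; "moment": the same for the moment, N m; "opening": finger opening in m.
Only numpy, scipy, OpenCV 4.12 (cv2) and the standard library are available. Lean on these libraries where they do the work, as an engineer would, in place of code of your own. Each camera call takes 0.05 s, during which the arm holds its last target. There are 200 camera calls.

TASK

Two flat cardboard packs, a long one and a short one, lie on the counter: stand each upright on its small end in the wooden tray, one on each side of the pack that already stands there and facing the same way as it, like books in a row. The long pack goes on the side nearer the utensil crock, the short one on the other side. Set them down gently and let go of them standing, keep the standing pack upright and in its place, and leave the crock, butter dish, bottle and trivet where they are.

Things in the scene. Friction and masses are not known exactly. Their poses are not given: they have to be found in the camera images.
- long_pack: Plain closed cardboard carton, 160 x 56 x 34 mm, about 0.22 kg, rigid; lies flat on the counter at the start. Origin at the centre of its underside as it lies; x along its 160 mm length, y along its 56 mm width, z along its 34 mm thickness (up at the start). Either end may be the top when it stands. Dark flap line at its +x end, paper label on its broad faces.
- short_pack: Same kind of carton, 120 x 56 x 34 mm, about 0.18 kg; lies flat on the counter at the start. Axes and origin as for the long pack, x along its 120 mm length.
- long_pack_mid (a point): Centre of the long pack's volume (17 mm above its origin along its own z).
- short_pack_mid (a point): Centre of the short pack's volume (17 mm above its origin along its own z).
- standing_pack: Carton already standing upright, loose, about in the middle of the tray: 115 mm tall, 60 mm wide along its x, 44 mm thick along its y, about 0.35 kg. Origin at the centre of its underside, z up.
- tray: Fixed shallow light-wood tray, outside 90 mm (its x) x 210 mm (its y) x 16 mm high, walls and floor 5 mm thick, so inside 80 x 200 mm with the floor 5 mm above the counter. Origin at the centre of its underside, z up. The row of packs runs along its y: the free space on each side of the standing pack is about 70 to 86 mm of that length, and the packs' broad faces look along the tray's y.
- crock: Round white ceramic utensil crock, 96 mm across and 140 mm high, two utensils rising to about 190 mm; stands loose on the counter beyond one end (either one) of the tray, its centre about 180 mm from the tray's centre. Origin at the centre of its underside, z up. Bystander that also marks the long pack's side.
- butter_dish: Low white ceramic butter dish, 110 x 70 mm (its x, y), 49 mm high, loose on the counter beyond the other end of the tray, centre about 180 mm from the tray's centre. Origin at the centre of its underside. Bystander.
- bottle: Green glass bottle, 64 mm across, 170 mm high, standing loose on the counter off one end of the lying packs, left or right. Origin at the centre of its underside, z up. Bystander.
- trivet: Round cork trivet, 90 mm across, 12 mm thick, loose, lying on the counter off the other end of the lying packs. Origin at the centre of its underside. Bystander.
There are look-alikes about, which are no part of the job. Leave any blue, orange or pink look-alike of the long_pack alone.

How it is judged:
By the outcome, as a careful person would: the job done as asked, in the order asked, and still so for the second after the job is handed in, with the robot touching nothing.
It also fails if it takes over 72 s, if anything falls off the work surface, if the arm or the gripper's body presses on something with over 40 N, if the wrist force passes 120 N, or if a joint passes its speed limit or range.

## Working session

There is one attempt and no reset: what is moved stays moved. The work goes in short steps, Python scripts to look and compute and a tool call to move; the robot and the scene stay as the last step left them, time stands still between calls to the robot, and variables do not carry over. Pictures are saved under pics/ and viewed, about 8 in all and at most 12, crops included, and the job is handed in when it is done.

Besides the shell and the picture viewer there is one more tool, called after ">>>" in YAML: its name, and indented under it one key for each argument. arm_command: Moves the arm, as the interface text tells. Its arguments: {"type":"object","properties":{"targets":{"type":"array","items":{"type":"array","items":{"type":"array","items":{"type":"number"}}}}},"required":["targets"]}

```bash
mkdir -p pics; python3 - <<'E'
from plant import ctrl
import cv2
print(ctrl.get_obs())
for n in("top","side"):
    im=ctrl.snapshot(n); cv2.imwrite(f"pics/{n}0.png",im); print(n,ctrl.camera_model(n))
a=cv2.imread("pics/top0.png")
E
```

```text
{'clock': 0.0, 'joint_pos': array([ 9.25965303e+01,  2.05911860e+01,  6.34094238e-01, -2.02995299e-02,
       -7.01360998e+01, -1.65067741e+01]), 'qvel': array([-0.03393016,  0.01931956,  0.08159925,  0.03694315, -0.21952821,
       -0.01707421]), 'tau': array([-1.27568356e-06, -5.82721245e+01,  2.93058693e+01,  6.99716493e+00,
        7.05792612e-03, -1.60461550e-04]), 'tool_pos': array([0.16217146, 0.65466892, 0.19282742]), 'orientation': array([ 1.79905227e+02, -8.18458654e-03, -1.39171501e+01]), 'force': array([-0.40445699, -1.43628409,  0.15899091]), 'moment': array([0.01532012, 0.02746089, 0.00575597]), 'opening': 0.08755093557158974}
top {'K': array([[401.25692689,   0.        , 257.07090218],
       [  0.        , 401.25692689, 192.50360619],
       [  0.        ,   0.        ,   1.        ]]), 'xyz': array([0.31905994, 0.04366398, 1.07425378]), 'rotation': array([ 12.56587269,   0.16847708, -90.98425733])}
side {'K': array([[430.10797705,   0.        , 262.06274361],
       [  0.        , 430.10797705, 190.45673537],
       [  0.        ,   0.        ,   1.        ]]), 'xyz': array([0.39638996, 0.99375357, 0.83654922]), 'rotation': array([ 5.16139734e+01,  5.26823882e-02, -1.71075222e+02])}
```

View pics/top0.png

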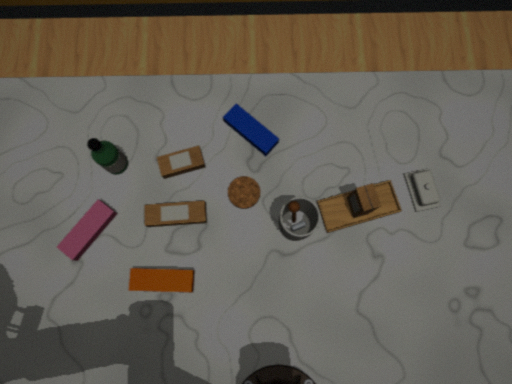

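View pics/side0.png

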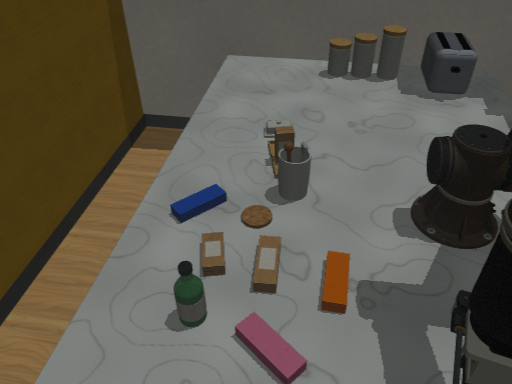

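The top view shows the short pack at about (180,160), the long pack at (175,213), the crock at (298,217), the tray at (358,205) with the standing pack at (362,200), the butter dish at (424,188) and the bottle at (107,157). The blue, orange and pink packs are decoys. I'll enlarge it for corner picking.

```bash
cat > h.py <<'E'
import numpy as np, cv2
from scipy.spatial.transform import Rotation as R
from plant import ctrl
def cam(n):
    m=ctrl.camera_model(n); return m["K"],np.array(m["xyz"]),R.from_euler("xyz",m["rotation"],degrees=True).as_matrix()
def ray(n,u,v,z):
    K,c,r=cam(n); d=np.linalg.inv(K)@[u,v,1]; d=r@(d*[1,-1,-1]); return c+d*(z-c[2])/d[2]
def proj(n,P):
    K,c,r=cam(n); p=(np.atleast_2d(P)-c)@r*[1,-1,-1]; p=p@K.T; return p[:,:2]/p[:,2:]
def crop(im,u0,v0,w,h,s,name):
    a=cv2.resize(im[v0:v0+h,u0:u0+w],None,fx=s,fy=s,interpolation=cv2.INTER_CUBIC)
    a=cv2.convertScaleAbs(a,alpha=1.5)
    for u in range((u0+9)//10*10,u0+w,10): cv2.line(a,((u-u0)*s,0),((u-u0)*s,6),(0,0,255),1); cv2.putText(a,str(u),((u-u0)*s,18),0,.35,(0,0,255))
    for v in range((v0+9)//10*10,v0+h,10): cv2.line(a,(0,(v-v0)*s),(6,(v-v0)*s),(0,0,255),1); cv2.putText(a,str(v),(8,(v-v0)*s+4),0,.35,(0,0,255))
    if name: cv2.imwrite(name,a)
    return a
E
python3 - <<'E'
from h import *
im=cv2.imread("pics/top0.png")
a=crop(im,135,140,80,92,6,None); b=crop(im,310,170,100,70,3,None)
b=crop(im,312,172,94,62,8,"pics/tray.png"); cv2.imwrite("pics/packs.png",a)
for n,u,v,z in[("long",175.5,213.5,.034),("short",180.5,161,.034),("tray",358,206,.016),("crock",298,217,.14),("bottle",107,155,.08)]: print(n,ray("top",u,v,z))
E
```

```text
long [0.49826982 0.25797108 0.034     ]
short [0.64194301 0.24833312 0.034     ]
tray [ 0.51309004 -0.22708422  0.016     ]
crock [ 0.46656724 -0.05243239  0.14      ]
bottle [0.64736667 0.43054141 0.08      ]
```

View pics/packs.png

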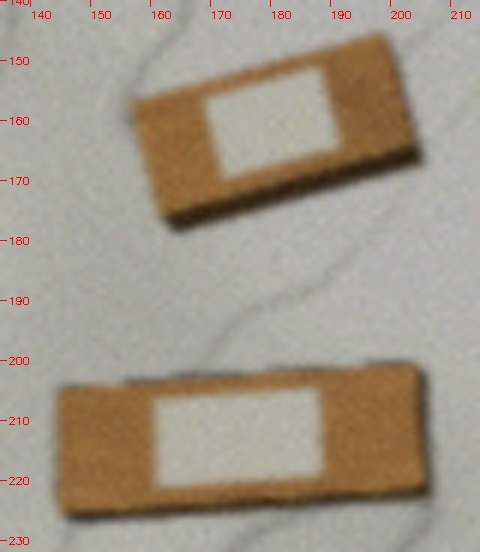

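View pics/tray.png

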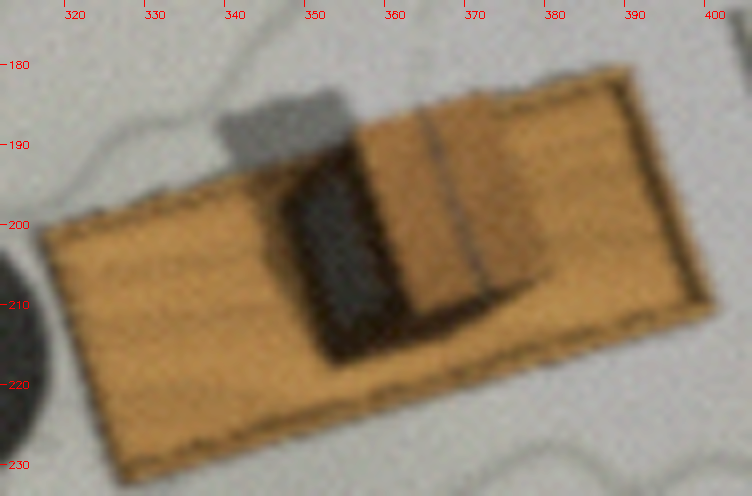

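```bash
cat > fit.py <<'E'
from h import *
from scipy.optimize import least_squares
def fit(cs,L,W,z,g,n="top"):
    # corners order given by local coords (sx,sy)
    S=np.array([[1,1],[-1,1],[-1,-1],[1,-1]])*[L/2,W/2]
    def f(p):
        c,s=np.cos(p[2]),np.sin(p[2]); P=np.c_[S@[[c,s],[-s,c]]+p[:2],np.full(4,z)]
        return (proj(n,P)-cs).ravel()
    r=least_squares(f,g); return r.x[:2],np.degrees(r.x[2]),np.abs(r.fun).max()
if __name__=="__main__":
    h=np.pi/2  # local x -> image left (+y); local y -> -x (image down)
    print("long",fit([(145.5,225),(205.5,221.5),(204.5,200.8),(144.3,204.5)],.16,.056,.034,[.5,.26,h]))
    print("short",fit([(161.8,175.5),(203.8,165),(198,145.5),(156.5,156.7)],.12,.056,.034,[.64,.25,h]))
    print("tray",fit([(327,232),(400.5,210),(390.5,180.5),(317,200.5)],.21,.09,.016,[.51,-.227,h]))
    print("stand",fit([(363,211),(381,206),(374,183.5),(356,188)],.044,.06,.12,[.51,-.227,h]))
    for n,q in dict(bottle_top=("top",95,144,.17),bottle_base=("side",192,312,.0),triv=("top",244,192,.012),crock=("top",298,217,.14),crockb=("side",294,188,.0),butter=("top",425,189,.02),
      pinkc=("top",116,210,.034),pinkd=("top",78,260,.034),blueL=("top",223,115,.034),blueR=("top",265,153,.034)).items(): print(n,ray(*q).round(3))
E
python3 fit.py
```

```text
long (array([0.49994894, 0.25939224]), np.float64(92.67651981121178), np.float64(0.9658894210418225))
short (array([0.64310656, 0.24948881]), np.float64(104.75533022938994), np.float64(1.1147047042168765))
tray (array([ 0.51432135, -0.22959865]), np.float64(104.8268754571335), np.float64(1.1394486964303496))
stand (array([ 0.51566456, -0.22750174]), np.float64(102.89702945953512), np.float64(0.69680084634237))
bottle_top [0.646 0.426 0.17 ]
bottle_base [0.651 0.422 0.   ]
triv [0.558 0.078 0.012]
crock [ 0.467 -0.052  0.14 ]
crockb [ 0.463 -0.077 -0.   ]
butter [ 0.556 -0.41   0.02 ]
pinkc [0.51  0.415 0.034]
pinkd [0.382 0.505 0.034]
blueL [0.773 0.134 0.034]
blueR [0.66  0.019 0.034]
```

```bash
cat > goal.py <<'E'
from h import *
def tool(u_deg,elev,flip=1):
    """gripper leans horizontally toward azimuth u_deg, elev deg above horizontal; tool y = flip * (u rotated +90)"""
    a,e=np.radians([u_deg,elev]); u=np.array([np.cos(a),np.sin(a),0]); z=-(np.cos(e)*u+[0,0,np.sin(e)])
    y=flip*np.array([-np.sin(a),np.cos(a),0]); return np.c_[np.cross(y,z),y,z]
def go(G,Rt,back=0):
    """G = grasp point"""
    o=ctrl.get_obs(); R0=R.from_euler("xyz",o["orientation"],degrees=True).as_matrix()
    p=np.array(G)+Rt[:,2]*(.019-back); rv=R.from_matrix(Rt@R0.T).as_rotvec()
    print("t",round(o["clock"],2),"rot",rv.round(3),"deg",np.degrees(np.linalg.norm(rv)).round(1),"shift_cm",((p-o["tool_pos"])*100).round(2),"tcp",p.round(4))
def st():
    o=ctrl.get_obs(); R0=R.from_euler("xyz",o["orientation"],degrees=True).as_matrix()
    print(o["clock"],"q",o["joint_pos"].round(1),"tcp",o["tool_pos"].round(4),"G",(o["tool_pos"]-.019*R0[:,2]).round(4),"z",R0[:,2].round(3),"y",R0[:,1].round(3),"F",o["force"].round(1),"op",round(o["opening"],4))
E
python3 - <<'E'
from goal import *
st()
G=[.4976,.3093,.026]
for f in(1,-1):
    go(G,tool(92.7,45,f),.12); go([.51,.36,.25],tool(92.7,80,f),0)
E
```

```text
0.1 q [ 92.6  20.6   0.6  -0.  -70.1 -16.5] tcp [0.1622 0.6547 0.1929] G [0.1622 0.6547 0.2119] z [-0.    -0.001 -1.   ] y [-0.241 -0.971  0.001] F [-0.1  0.3 -0.1] op 0.0875
t 0.1 rot [-0.647 -0.534 -1.21 ] deg 84.4 shift_cm [ 33.2  -27.41  -9.55] tcp [0.4942 0.3806 0.0974]
t 0.1 rot [-0.143 -0.12  -1.277] deg 74.0 shift_cm [ 34.79 -29.8    3.83] tcp [0.5102 0.3567 0.2313]
t 0.1 rot [-0.573  0.701  1.751] deg 113.0 shift_cm [ 33.2  -27.41  -9.55] tcp [0.4942 0.3806 0.0974]
t 0.1 rot [-0.127  0.158  1.855] deg 106.9 shift_cm [ 34.79 -29.8    3.83] tcp [0.5102 0.3567 0.2313]
```

>>> arm_command:
  targets:
    - [[0, 0, -0.1, 2, -2, 1.5, 1], [0, 0, -0.2, 5, -4.5, 3, 1], [0, 0, -0.3, 8.5, -7, 4.5, 1], [0, 0, -0.4, 12, -9.5, 6, 1], [0, 0, -0.5, 15.5, -12, 7, 1], [0, 0, -0.6, 19, -15, 7, 1], [0, 0, -0.7, 22, -18, 7, 1], [0, 0, -0.8, 25, -21, 7, 1]]

```text
clock: 0.77
tool_pos: [0.402, 0.4549, 0.2638]
orientation: [180.0, 0.0, -60.0]
force: [0.5, 0.9, -0.3]
opening: 0.0874
```

```bash
python3 -c "
from goal import *
st()
G=[.4976,.3093,.026]
go(G,tool(92.7,45,1),.12);go(G,tool(92.7,45,1),.25)"
```

```text
0.7667 q [ 66.9  12.1  -1.9  -0.  -76.  -37. ] tcp [0.402  0.4549 0.2638] G [0.402  0.4549 0.2828] z [-0.  0. -1.] y [-0.866 -0.5    0.   ] F [ 0.5  0.9 -0.3] op 0.0874
t 0.77 rot [-0.761 -0.223 -0.451] deg 52.3 shift_cm [  9.22  -7.43 -16.63] tcp [0.4942 0.3806 0.0974]
t 0.77 rot [-0.761 -0.223 -0.451] deg 52.3 shift_cm [ 8.79  1.75 -7.44] tcp [0.4899 0.4725 0.1893]
```

>>> arm_command:
  targets:
    - [[-0.1, -0.03, -0.06, 1, 0, -0.5, 1], [-0.2, -0.06, -0.12, 2.5, 0.2, -1.5, 1], [-0.3, -0.09, -0.18, 4, 0.5, -2.5, 1], [-0.4, -0.12, -0.24, 5.5, 0.8, -3.5, 1], [-0.5, -0.15, -0.3, 7, 1.2, -4.5, 1], [-0.6, -0.176, -0.356, 8, 1.5, -5.5, 1], [-0.7, -0.205, -0.415, 8.5, 1.7, -6.5, 1], [-0.761, -0.223, -0.451, 8.8, 1.75, -7.4, 1]]

```text
clock: 1.43
tool_pos: [0.4887, 0.4741, 0.186]
orientation: [179.7, -45.6, -87.0]
force: [-0.6, -0.6, -1.1]
opening: 0.0877
```

```bash
python3 -c "
from goal import *
st()
G=[.4976,.3093,.026]
go(G,tool(92.7,45,1),.08);go(G,tool(92.7,45,1),0)
cv2.imwrite('pics/side1.png',ctrl.snapshot('side'));cv2.imwrite('pics/top1.png',ctrl.snapshot('top'))"
```

```text
1.4333 q [  69.9   46.7   22.7   16.8 -108.5  -67.9] tcp [0.4887 0.4741 0.186 ] G [0.4881 0.4877 0.1993] z [ 0.031 -0.714 -0.7  ] y [-0.999 -0.048  0.004] F [-0.6 -0.6 -1.1] op 0.0877
t 1.43 rot [ 0.01  -0.004 -0.001] deg 0.6 shift_cm [  0.69 -12.17 -11.68] tcp [0.4956 0.3524 0.0691]
t 1.43 rot [ 0.01  -0.004 -0.001] deg 0.6 shift_cm [  0.95 -17.82 -17.34] tcp [0.4982 0.2959 0.0126]
```

View pics/side1.png

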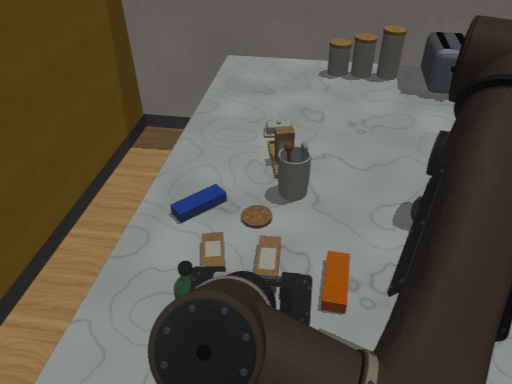

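The wrist leans left over the packs as planned and is clear of the bottle (seen at (184,285)). I'll descend along the tool axis.

>>> arm_command:
  targets:
    - [[0, 0, 0, 0.1, -1.5, -1.5, 1], [0.005, -0.002, 0, 0.2, -3.5, -3.3, 1], [0.01, -0.004, 0, 0.35, -5.5, -5.2, 1], [0.01, -0.004, 0, 0.5, -7.5, -7.1, 1], [0.01, -0.004, 0, 0.6, -9.5, -9, 1], [0.01, -0.004, 0, 0.7, -11, -10.5, 1], [0.01, -0.004, 0, 0.7, -12.2, -11.7, 1], [0.01, -0.004, 0, 0.75, -13, -12.5, 1]]

```text
clock: 2.2
tool_pos: [0.4962, 0.3425, 0.065]
orientation: [-179.9, -44.4, -87.2]
force: [0.3, -0.2, 0.8]
opening: 0.0879
```

```bash
python3 -c "
from goal import *
st()
G=[.4976,.3093,.026]
go(G,tool(92.7,45,1),0)
cv2.imwrite('pics/side2.png',ctrl.snapshot('side'))"
```

```text
2.2 q [ 65.8  42.   -3.5  18.6 -85.8 -71.4] tcp [0.4962 0.3425 0.065 ] G [0.4956 0.3557 0.0786] z [ 0.036 -0.698 -0.715] y [-0.999 -0.05  -0.001] F [ 0.3 -0.2  0.8] op 0.0879
t 2.2 rot [-0.011  0.    -0.003] deg 0.7 shift_cm [ 0.2  -4.66 -5.24] tcp [0.4982 0.2959 0.0126]
```

View pics/side2.png

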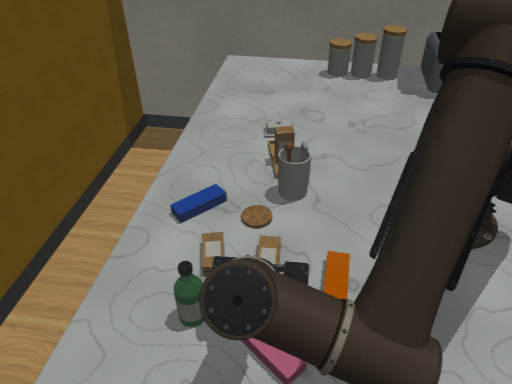

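>>> arm_command:
  targets:
    - [[-0.002, 0, 0, 0, -0.5, -0.5, 1], [-0.004, 0, -0.001, 0.05, -1.2, -1.3, 1], [-0.006, 0, -0.002, 0.1, -2, -2.2, 1], [-0.008, 0, -0.003, 0.13, -2.8, -3.1, 1], [-0.01, 0, -0.003, 0.16, -3.6, -4, 1], [-0.011, 0, -0.003, 0.2, -4.2, -4.7, 1], [-0.011, 0, -0.003, 0.2, -4.6, -5.1, 1], [-0.011, 0, -0.003, 0.2, -4.66, -5.2, 1]]

```text
clock: 2.92
tool_pos: [0.4981, 0.2959, 0.0118]
orientation: [179.9, -45.2, -87.3]
force: [-0.2, -0.1, -0.6]
opening: 0.0877
```

```bash
python3 -c "
from goal import *
st()
G=[.4976,.3093,.026]
go(G,tool(92.7,45,1),0)"
```

```text
2.9167 q [ 64.1  43.3 -10.5  20.2 -78.4 -73.2] tcp [0.4981 0.2959 0.0118] G [0.4975 0.3094 0.0252] z [ 0.033 -0.709 -0.705] y [-0.999 -0.047  0.001] F [-0.2 -0.1 -0.6] op 0.0877
t 2.92 rot [ 0.003 -0.     0.   ] deg 0.2 shift_cm [ 0.01 -0.01  0.08] tcp [0.4982 0.2959 0.0126]
```

Close the gripper.

>>> arm_command:
  targets:
    - [[0, 0, 0, 0, 0, 0, 0.6], [0, 0, 0, 0, 0, 0, 0.5], [0, 0, 0, 0, 0, 0, 0.3], [0, 0, 0, 0, 0, 0, 0], [0, 0, 0, 0, 0, 0, 0], [0, 0, 0, 0, 0, 0, 0], [0, 0, 0, 0, 0, 0, 0], [0, 0, 0, 0, 0, 0, 0]]

```text
clock: 3.58
tool_pos: [0.4985, 0.2976, 0.0129]
orientation: [-179.9, -45.1, -87.3]
force: [-1.1, 1.7, 1.1]
opening: 0.0534
```

```bash
python3 -c "
from goal import *
st()"
```

```text
3.5833 q [ 64.2  43.2 -10.4  20.2 -78.4 -73.2] tcp [0.4985 0.2976 0.0129] G [0.4978 0.3111 0.0263] z [ 0.034 -0.707 -0.706] y [-0.999 -0.048 -0.001] F [-1.1  1.7  1.1] op 0.0534
```

>>> arm_command:
  targets:
    - [[0, 0, 0, 0, 0, 0.5, 0], [0, 0, 0, 0, 0, 1.5, 0], [0.08, 0.004, 0, 0, 0, 3.5, 0], [0.17, 0.008, 0, 0, 0, 6, 0], [0.27, 0.013, 0, 0, 0, 9, 0], [0.37, 0.017, 0, 0, 0, 12, 0], [0.47, 0.022, 0, 0, 0, 15, 0], [0.57, 0.027, 0, 0, 0, 18, 0]]

```text
clock: 4.25
tool_pos: [0.4982, 0.2973, 0.1957]
orientation: [-179.9, -12.1, -87.3]
force: [0.8, -0.1, -1.9]
opening: 0.0531
```

```bash
python3 -c "
from goal import *
st()
cv2.imwrite('pics/side3.png',ctrl.snapshot('side'))"
```

```text
4.25 q [ 55.6  16.1  -9.8   7.7 -73.8 -55.6] tcp [0.4982 0.2973 0.1957] G [0.498  0.3013 0.2142] z [ 0.012 -0.208 -0.978] y [-0.999 -0.048 -0.002] F [ 0.8 -0.1 -1.9] op 0.0531
```

View pics/side3.png

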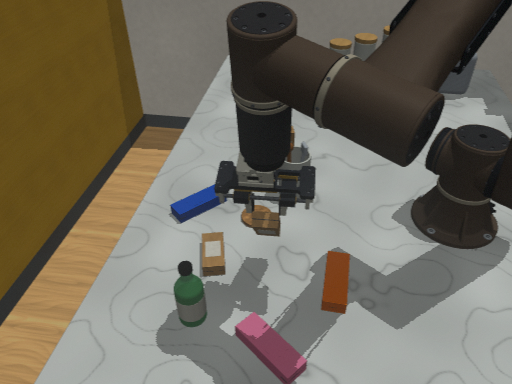

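```bash
python3 -c "
from goal import *
go([.52,.12,.36],tool(-80,44.8,-1))
go([.4985,-.1697,.36],tool(-75.2,44.8,-1))"
```

```text
t 4.3 rot [0.978 0.119 0.122] deg 56.9 shift_cm [  1.68 -16.45  14.22] tcp [0.5177 0.1333 0.3466]
t 4.3 rot [0.973 0.16  0.199] deg 57.6 shift_cm [ -0.58 -45.44  14.22] tcp [ 0.4951 -0.1567  0.3466]
```

>>> arm_command:
  targets:
    - [[0.1, 0.012, 0.012, 0.1, -0.5, 1.5, 0], [0.21, 0.026, 0.027, 0.3, -2, 3.5, 0], [0.33, 0.04, 0.041, 0.5, -4, 6, 0], [0.45, 0.055, 0.056, 0.7, -6.5, 8.5, 0], [0.57, 0.07, 0.071, 1, -9, 11, 0], [0.69, 0.084, 0.086, 1.2, -11.5, 13, 0], [0.81, 0.1, 0.101, 1.4, -14, 14.2, 0], [0.9, 0.11, 0.112, 1.68, -16.45, 14.2, 0]]

```text
clock: 4.97
tool_pos: [0.5155, 0.1331, 0.3401]
orientation: [179.9, 39.4, -80.0]
force: [0.9, 1.7, -2.6]
opening: 0.0534
```

```bash
python3 -c "
from goal import *
st()
go([.4985,-.1697,.36],tool(-75.2,44.8,-1))
go([.4985,-.1697,.15],tool(-75.2,44.8,-1))"
```

```text
4.9667 q [  2.6   9.1   7.3 -39.  -93.3   6.8] tcp [0.5155 0.1331 0.3401] G [0.5177 0.1213 0.3548] z [-0.111  0.624 -0.773] y [-0.985 -0.174  0.001] F [ 0.9  1.7 -2.6] op 0.0534
t 4.97 rot [0.1   0.021 0.084] deg 7.6 shift_cm [ -2.05 -28.98   0.65] tcp [ 0.4951 -0.1567  0.3466]
t 4.97 rot [0.1   0.021 0.084] deg 7.6 shift_cm [ -2.05 -28.98 -20.35] tcp [ 0.4951 -0.1567  0.1366]
```

>>> arm_command:
  targets:
    - [[0.01, 0.002, 0.01, -0.1, -2, 0.3, 0], [0.025, 0.005, 0.02, -0.4, -6, 0.6, 0], [0.04, 0.008, 0.035, -0.8, -10, 0.6, 0], [0.06, 0.012, 0.05, -1.1, -14.5, 0.6, 0], [0.075, 0.016, 0.06, -1.5, -19, 0.6, 0], [0.09, 0.019, 0.075, -1.8, -23, 0.6, 0], [0.1, 0.021, 0.084, -2, -26.5, 0.6, 0], [0.1, 0.021, 0.084, -2.05, -29, 0.6, 0]]

```text
clock: 5.63
tool_pos: [0.4931, -0.1596, 0.3394]
orientation: [178.8, 45.1, -76.2]
force: [0.8, 0.5, -2.6]
opening: 0.0535
```

>>> arm_command:
  targets:
    - [[0, 0, 0, 0, 0, 0, 0], [0, 0, 0, 0, 0, 0, 0], [0, 0, 0, 0, 0, -1, 0], [0, 0, 0, 0, 0, -3, 0], [0, 0, 0, 0, 0, -5.5, 0], [0, 0, 0, 0, 0, -8, 0], [0, 0, 0, 0, 0, -10, 0], [0, 0, 0, 0, 0, -11, 0]]

```text
clock: 6.3
tool_pos: [0.4934, -0.1536, 0.228]
orientation: [178.9, 45.1, -75.9]
force: [0.1, 0.7, -2.3]
opening: 0.0534
```

```bash
python3 -c "
from goal import *
st()
go([.4985,-.1697,.15],tool(-75.2,44.8,-1))
a=ctrl.snapshot('side');b=ctrl.snapshot('top')
crop(a,215,60,130,150,4,'pics/x.png');A=cv2.imread('pics/x.png');crop(b,280,130,70,150,4,'pics/x.png')
B=crop(b,285,130,65,150,4,None)
cv2.imwrite('pics/m4.png',np.hstack([A,B]))"
```

```text
6.3 q [ -24.5   27.3   13.5  -34.3 -106.    38.3] tcp [ 0.4934 -0.1536  0.228 ] G [ 0.497  -0.1666  0.2414] z [-0.191  0.683 -0.705] y [-0.967 -0.256  0.014] F [ 0.1  0.7 -2.3] op 0.0534
t 6.3 rot [ 0.005 -0.013 -0.001] deg 0.8 shift_cm [ 0.17 -0.3  -9.14] tcp [ 0.4951 -0.1567  0.1366]
```

View pics/m4.png

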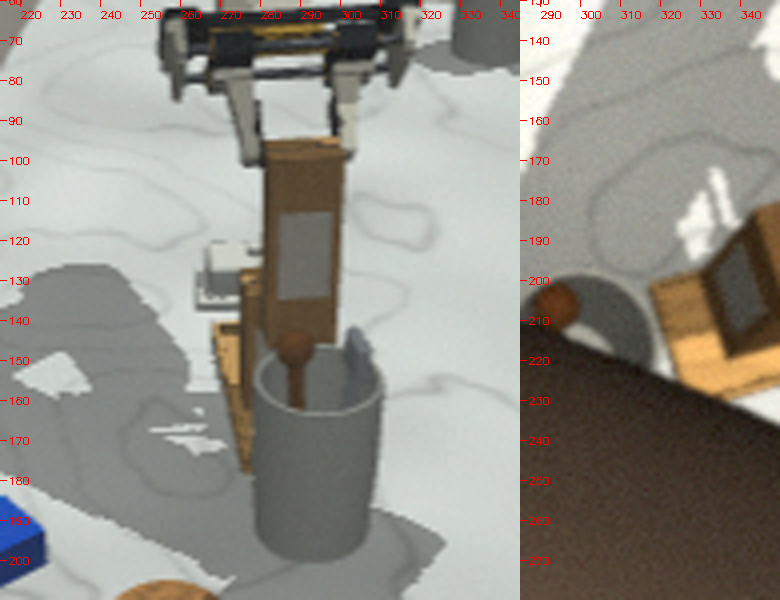

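```bash
python3 -c "
from goal import *
G=np.array([.497,-.1666,.2414]);a=np.radians(104.4);d=np.array([np.cos(a),np.sin(a),0]);w=np.array([-d[1],d[0],0])
# G is 50mm from centre along pack axis, 9mm from midplane towards old top face(=-d)
for tilt in(-6,-3,0,3,6):
  t=np.radians(tilt); ax=np.array([0,0,1])*np.cos(t)-d*np.sin(t); n=d*np.cos(t)+np.array([0,0,1])*np.sin(t)
  C=G+.0083*n-.0495*ax
  print(tilt,[proj('side',C+s*.08*ax+.017*n+q*.028*w)[0].round(1).tolist() for s in(1,-1) for q in(-1,1)], proj('side',C+.08*ax-.017*n)[0].round(1))"
```

```text
-6 [[281.5, 101.0], [300.7, 100.2], [279.4, 144.9], [297.1, 143.9]] [289.5  94.3]
-3 [[281.4, 100.3], [300.7, 99.5], [279.7, 145.8], [297.4, 144.9]] [289.4  94.1]
0 [[281.4, 99.7], [300.6, 98.8], [280.0, 146.7], [297.8, 145.8]] [289.3  94. ]
3 [[281.3, 99.0], [300.5, 98.1], [280.3, 147.5], [298.2, 146.5]] [289.2  93.9]
6 [[281.3, 98.4], [300.5, 97.5], [280.6, 148.1], [298.5, 147.2]] [289.1  93.9]
```

>>> arm_command:
  targets:
    - [[0.002, -0.005, 0, 0.1, -0.2, -1, 0], [0.005, -0.013, 0, 0.2, -0.4, -2.5, 0], [0.005, -0.013, 0, 0.3, -0.6, -4.2, 0], [0.005, -0.013, 0, 0.3, -0.8, -6, 0], [0.005, -0.013, 0, 0.3, -0.8, -7.8, 0], [0.005, -0.013, 0, 0.3, -0.8, -9, 0], [0.005, -0.013, 0, 0.3, -0.8, -9.6, 0], [0.005, -0.013, 0, 0.3, -0.8, -9.8, 0]]

```text
clock: 7.07
tool_pos: [0.497, -0.1635, 0.1309]
orientation: [-179.9, 45.2, -75.2]
force: [-0.2, 0.4, -2.3]
opening: 0.0537
```

>>> arm_command:
  targets:
    - [[0, 0, 0, 0, 0, 0, 0], [0, 0, 0, 0, 0, -0.2, 0], [0, 0, 0, 0, 0, -0.3, 0], [0, 0, 0, 0, 0, -0.4, 0], [0, 0, 0, 0, 0, -0.5, 0], [0, 0, 0, 0, 0, -0.5, 0]]

```text
clock: 7.57
tool_pos: [0.4975, -0.1637, 0.1276]
orientation: [-179.8, 45.1, -75.1]
force: [0.1, -0.7, -2.3]
opening: 0.0538
```

```bash
python3 -c "
from goal import *
st()"
```

```text
7.5667 q [-25.2  32.9   8.6 -33.3 -97.   45.3] tcp [ 0.4975 -0.1637  0.1276] G [ 0.5009 -0.1767  0.141 ] z [-0.178  0.685 -0.706] y [-0.967 -0.254 -0.003] F [ 0.1 -0.7 -2.3] op 0.0538
```

>>> arm_command:
  targets:
    - [[0, 0, 0, 0, 0, -0.1, 0], [0, 0, 0, 0, 0, -0.2, 0], [0, 0, 0, 0, 0, -0.3, 0], [0, 0, 0, 0, 0, -0.35, 0], [0, 0, 0, 0, 0, -0.4, 0], [0, 0, 0, 0, 0, -0.45, 0], [0, 0, 0, 0, 0, -0.45, 0]]

```text
clock: 8.15
tool_pos: [0.4974, -0.1636, 0.1228]
orientation: [-179.8, 45.1, -75.1]
force: [-0.8, -0.2, -1.8]
opening: 0.0533
```

>>> arm_command:
  targets:
    - [[0, 0, 0, 0, 0, -0.05, 0], [0, 0, 0, 0, 0, -0.1, 0], [0, 0, 0, 0, 0, -0.15, 0], [0, 0, 0, 0, 0, -0.15, 0]]

```text
clock: 8.48
tool_pos: [0.4977, -0.1638, 0.122]
orientation: [-179.7, 45.1, -75.1]
force: [0.1, -1.1, 2.8]
opening: 0.0537
```

>>> arm_command:
  targets:
    - [[0, 0, 0, 0, 0, -0.05, 0], [0, 0, 0, 0, 0, -0.1, 0], [0, 0, 0, 0, 0, -0.1, 0], [0, 0, 0, 0, 0, -0.1, 0]]

```text
clock: 8.82
tool_pos: [0.4978, -0.164, 0.1217]
orientation: [-179.7, 45.0, -75.0]
force: [0.6, -2.7, 9.5]
opening: 0.0535
```

```bash
python3 -c "
from goal import *
st()
print(ctrl.get_obs()['moment'])
a=ctrl.snapshot('side');b=ctrl.snapshot('top')
A=crop(a,215,60,130,150,4,None)
B=crop(b,310,130,65,150,4,None)
cv2.imwrite('pics/m5.png',np.hstack([A,B]))"
```

```text
8.8167 q [-25.2  33.2   8.4 -33.2 -96.5  45.7] tcp [ 0.4978 -0.164   0.1217] G [ 0.5012 -0.177   0.1351] z [-0.178  0.685 -0.707] y [-0.967 -0.255 -0.004] F [ 0.6 -2.7  9.5] op 0.0535
[-0.43519881 -0.30115248 -0.23522656]
```

View pics/m5.png

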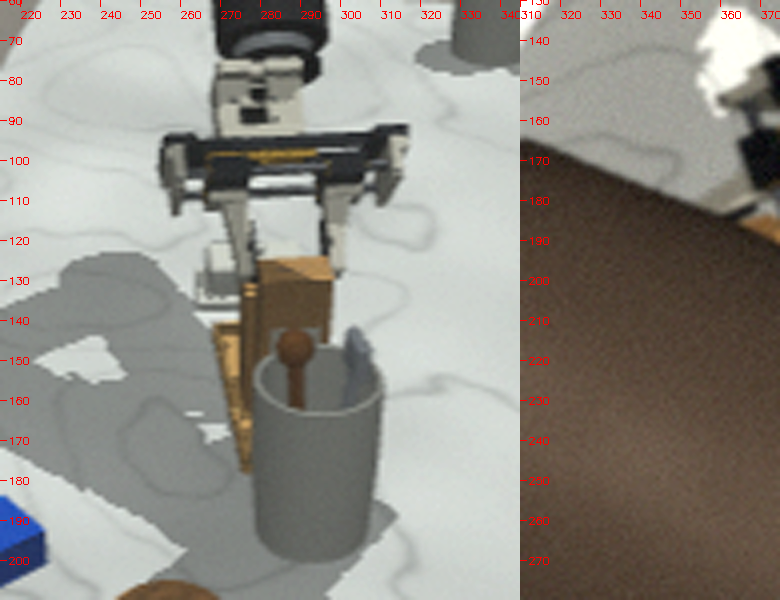

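>>> arm_command:
  targets:
    - [[0, 0, 0, 0, 0, 0.05, 0], [0, 0, 0, 0, 0, 0.1, 0.5], [0, 0, 0, 0, 0, 0.1, 0.62], [0, 0, 0, 0, 0, 0.1, 0.66], [0, 0, 0, 0, 0, 0.1, 0.7], [0, 0, 0, 0, 0, 0.1, 0.8], [0, 0, 0, 0, 0, 0.1, 0.9], [0, 0, 0, 0, 0, 0.1, 0.9]]

```text
clock: 9.58
tool_pos: [0.4972, -0.1636, 0.1211]
orientation: [-179.8, 45.1, -75.2]
force: [0.3, 0.3, 0.6]
opening: 0.0753
```

```bash
python3 -c "
from goal import *
st()"
```

```text
9.5833 q [-25.1  33.2   8.3 -33.2 -96.5  45.6] tcp [ 0.4972 -0.1636  0.1211] G [ 0.5006 -0.1766  0.1345] z [-0.179  0.685 -0.706] y [-0.967 -0.254 -0.002] F [0.3 0.3 0.6] op 0.0753
```

Released. I'll retreat along the tool axis, then lift.

>>> arm_command:
  targets:
    - [[0, 0, 0, 0, 0, 0, 1], [0, 0, 0, 0, 0, 0, 1], [0, 0, 0, 0.18, -0.7, 0.7, 1], [0, 0, 0, 0.5, -2, 2, 1], [0, 0, 0, 0.9, -3.5, 3.6, 1], [0, 0, 0, 1.35, -5.2, 5.4, 1], [0, 0, 0, 1.8, -7, 8, 1], [0, 0, 0, 2, -8, 11, 1]]

```text
clock: 10.25
tool_pos: [0.517, -0.2455, 0.2316]
orientation: [-180.0, 45.1, -75.3]
force: [1.1, 0.1, -0.6]
opening: 0.0876
```

```bash
python3 -c "
from goal import *
st()
G=np.array([.6431,.2495,.026]);d=np.array([np.cos(np.radians(104.75)),np.sin(np.radians(104.75)),0])
Gs=G-.035*d;print(Gs)
for e in(60,):
  for f in(1,-1): go(Gs,tool(-75.25,e,f),.2)"
```

```text
10.25 q [ -30.    33.8   24.6  -33.  -112.3   40.7] tcp [ 0.517  -0.2455  0.2316] G [ 0.5205 -0.2585  0.245 ] z [-0.18   0.686 -0.705] y [-0.967 -0.254 -0.   ] F [ 1.1  0.1 -0.6] op 0.0876
[0.65201107 0.21565339 0.026     ]
t 10.25 rot [-0.487  1.852 -2.489] deg 180.0 shift_cm [15.8  37.36 -4.88] tcp [0.6751 0.1281 0.1828]
t 10.25 rot [-0.256 -0.067  0.001] deg 15.1 shift_cm [15.8  37.36 -4.88] tcp [0.6751 0.1281 0.1828]
```

>>> arm_command:
  targets:
    - [[0, 0, 0, 1, 0, 2, 1], [0, 0, 0, 2.5, 1, 4.5, 1], [-0.02, -0.005, 0, 4.5, 3, 6.5, 1], [-0.04, -0.01, 0, 6.5, 6, 8, 1], [-0.06, -0.015, 0, 8.5, 9.5, 8.5, 1], [-0.08, -0.02, 0, 10.5, 13, 8.5, 1], [-0.1, -0.026, 0, 12, 16.5, 8.5, 1], [-0.12, -0.031, 0, 13.5, 20, 8, 1]]

```text
clock: 10.92
tool_pos: [0.6535, -0.0427, 0.3132]
orientation: [-179.7, 37.8, -75.1]
force: [1.2, 0.5, 0.8]
opening: 0.0876
```

```bash
python3 -c "
from goal import *
st()
o=ctrl.get_obs()
cv2.imwrite('pics/top6.png',ctrl.snapshot('top'));cv2.imwrite('pics/side6.png',ctrl.snapshot('side'))
go([.652,.2157,.026],tool(-75.25,52,-1),.15)"
```

```text
10.9167 q [ -10.2   28.5   31.2  -35.7 -107.    18.6] tcp [ 0.6535 -0.0427  0.3132] G [ 0.6564 -0.054   0.3282] z [-0.153  0.594 -0.79 ] y [-0.967 -0.254 -0.004] F [1.2 0.5 0.8] op 0.0876
t 11.02 rot [-0.001  0.004 -0.006] deg 0.4 shift_cm [  1.9   17.55 -18.32] tcp [0.6725 0.1377 0.1292]
```

>>> arm_command:
  targets:
    - [[0, 0, 0, 0.3, 1.5, -1, 1], [0, 0, 0, 0.6, 4, -3, 1], [0, 0, 0, 0.9, 7, -6, 1], [0, 0, 0, 1.2, 10, -9, 1], [0, 0, 0, 1.5, 13, -12, 1], [0, 0, 0, 1.7, 15.5, -15, 1], [0, 0.004, -0.006, 1.9, 17, -17, 1], [0, 0.004, -0.006, 1.9, 17.5, -18.3, 1]]

```text
clock: 11.68
tool_pos: [0.6702, 0.1337, 0.1259]
orientation: [179.6, 38.1, -75.7]
force: [0.4, 0.3, 0.1]
opening: 0.0877
```

```bash
python3 -c "
from goal import *
st()
go([.652,.2157,.026],tool(-75.25,52,-1),.02)
go([.652,.2157,.026],tool(-75.25,52,-1),.0)
print(proj('top',[[.652,.2157,.034],[.6431,.2495,.034]]))
cv2.imwrite('pics/top7.png',ctrl.snapshot('top'));cv2.imwrite('pics/side7.png',ctrl.snapshot('side'))"
```

```text
11.6833 q [  3.2  32.7  14.4 -37.6 -82.7  19.9] tcp [0.6702 0.1337 0.1259] G [0.6732 0.1224 0.1408] z [-0.159  0.597 -0.787] y [-0.968 -0.251  0.006] F [0.4 0.3 0.1] op 0.0877
t 11.68 rot [-0.001 -0.006  0.004] deg 0.4 shift_cm [-1.8   8.14 -9.91] tcp [0.6522 0.2151 0.0268]
t 11.68 rot [-0.001 -0.006  0.004] deg 0.4 shift_cm [ -2.12   9.33 -11.48] tcp [0.649 0.227 0.011]
[[192.62982425 157.23377055]
 [180.07912819 160.59746944]]
```

>>> arm_command:
  targets:
    - [[0, 0, 0, -0.2, 1, -1.2, 1], [0, -0.003, 0.002, -0.5, 2.5, -3, 1], [0, -0.006, 0.004, -0.9, 4.2, -5, 1], [0, -0.006, 0.004, -1.3, 5.8, -7, 1], [0, -0.006, 0.004, -1.6, 7.2, -8.7, 1], [0, -0.006, 0.004, -1.9, 8.4, -10.2, 1], [0, -0.006, 0.004, -2.1, 9.1, -11.1, 1], [0, -0.006, 0.004, -2.1, 9.3, -11.3, 1]]

```text
clock: 12.45
tool_pos: [0.6504, 0.2242, 0.0152]
orientation: [-179.8, 38.0, -75.2]
force: [-0.6, 0.4, 0.2]
opening: 0.0872
```

```bash
python3 -c "
from goal import *
st()
go([.652,.2157,.026],tool(-75.25,52,-1),.0)
b=ctrl.snapshot('side')
B=crop(b,150,190,170,130,4,'pics/m7.png')"
```

```text
12.45 q [ 10.1  36.8   6.8 -41.  -69.2  23. ] tcp [0.6504 0.2242 0.0152] G [0.6533 0.2129 0.0301] z [-0.153  0.596 -0.788] y [-0.967 -0.253 -0.003] F [-0.6  0.4  0.2] op 0.0872
t 12.45 rot [-0.     0.003  0.002] deg 0.2 shift_cm [-0.13  0.28 -0.41] tcp [0.649 0.227 0.011]
```

Finish the approach and close.

>>> arm_command:
  targets:
    - [[0, 0, 0, -0.1, 0.1, -0.1, 1], [0, 0, 0, -0.1, 0.2, -0.2, 1], [0, 0, 0, -0.1, 0.2, -0.2, 0.6], [0, 0, 0, -0.1, 0.2, -0.2, 0.5], [0, 0, 0, -0.1, 0.2, -0.2, 0], [0, 0, 0, -0.1, 0.2, -0.2, 0], [0, 0, 0, -0.1, 0.2, -0.2, 0], [0, 0, 0, -0.1, 0.2, -0.2, 0]]

```text
clock: 13.17
tool_pos: [0.6498, 0.2263, 0.0136]
orientation: [-179.7, 37.9, -75.2]
force: [-0.0, -0.5, 1.2]
opening: 0.053
```

>>> arm_command:
  targets:
    - [[0, 0, 0, 0, 0, 0, 0], [0, 0, 0, 0, 0, 0, 0], [0, 0, 0, 0, 0, 0.5, 0], [0, 0, 0, 0, 0, 1.5, 0], [0, 0, 0, 0, 0, 3.5, 0], [0, 0, 0, 0, -0.5, 6, 0], [0, 0, 0, 0, -1, 9, 0], [0, 0, 0, 0, -2, 12, 0]]

```text
clock: 13.83
tool_pos: [0.6492, 0.2067, 0.1363]
orientation: [-179.7, 37.9, -75.1]
force: [0.9, -0.6, 0.7]
opening: 0.002
```

```bash
python3 -c "
from goal import *
st()
b=ctrl.snapshot('side')
B=crop(b,150,150,170,130,4,'pics/m8.png')
t=tool(-75.2,38,1)
go([.528,-.279,.36],t)
for k in(0.3,.6,1):
  o=ctrl.get_obs(); R0=R.from_euler('xyz',o['orientation'],degrees=True)
  print(k,(R0*R.from_rotvec([0,0,k*np.pi])*R0.inv()).as_rotvec())"
```

```text
13.8333 q [  9.1  29.5  10.8 -38.7 -78.5  16.2] tcp [0.6492 0.2067 0.1363] G [0.6521 0.1954 0.1513] z [-0.153  0.595 -0.789] y [-0.967 -0.254 -0.004] F [ 0.9 -0.6  0.7] op 0.002
t 13.88 rot [ 0.547 -2.142  2.221] deg 179.5 shift_cm [-12.84 -46.88  20.46] tcp [ 0.5242 -0.2645  0.3483]
0.3 [-0.13603012  0.56058607 -0.74532104]
0.6 [-0.27206024  1.12117214 -1.49064209]
1 [ 0.45343374 -1.86862024  2.48440348]
```

The opening reads 0.002, so the pack slipped out. I'll look.

View pics/m8.png

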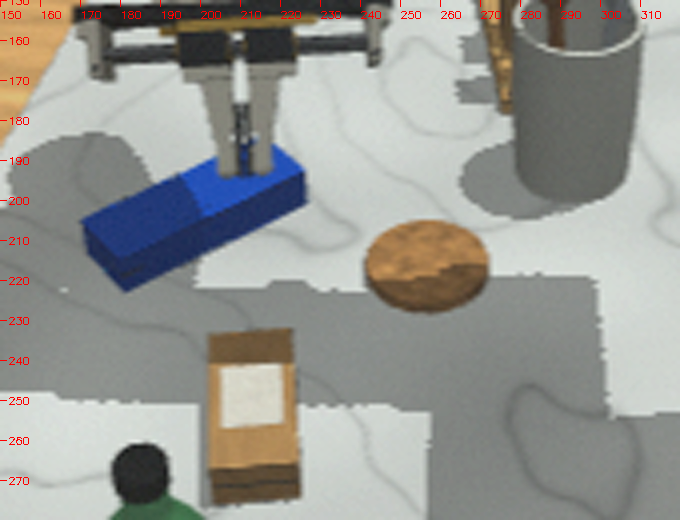

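```bash
python3 -c "
from fit import *
print(fit([(222.3,265.5),(221,232.5),(200.5,233.5),(200.3,267.5)],.12,.056,.034,[.64,.25,1.8],'side'))
p0=[.6431,.2495];a=np.radians(104.75);c,s=np.cos(a),np.sin(a)
S=np.array([[1,1],[-1,1],[-1,-1],[1,-1]])*[.06,.028]
print(proj('side',np.c_[S@[[c,s],[-s,c]]+p0,np.full(4,.034)]).round(1))
im=ctrl.snapshot('top');cv2.imwrite('pics/t9.png',im)
b=cv2.imread('pics/side0.png');A=crop(b,185,215,60,70,6,None);B=crop(im,135,130,85,70,5,None)
h=max(A.shape[0],B.shape[0]);P=[cv2.copyMakeBorder(i,0,h-i.shape[0],0,0,0) for i in(A,B)]
cv2.imwrite('pics/m9.png',np.hstack(P))"
```

```text
(array([0.64607669, 0.25208714]), np.float64(104.8965022256531), np.float64(0.5054007694830034))
[[224.1 265.2]
 [222.6 231.5]
 [201.6 233. ]
 [201.2 266.9]]
```

View pics/m9.png

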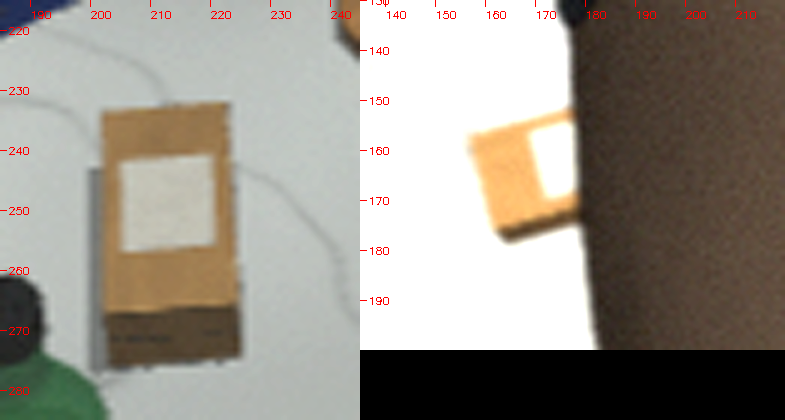

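```bash
python3 -c "
from goal import *
d=np.array([np.cos(np.radians(104.8)),np.sin(np.radians(104.8)),0])
G=np.array([.6445,.2505,.023])-.032*d;print(G)
go(G,tool(-75.2,45,-1),.12);go(G,tool(-75.2,45,-1),.0)"
```

```text
[0.65267426 0.21956165 0.023     ]
t 13.93 rot [0.118 0.047 0.004] deg 7.3 shift_cm [ 1.8  -5.45 -4.73] tcp [0.6709 0.1505 0.0944]
t 13.93 rot [0.118 0.047 0.004] deg 7.3 shift_cm [ -0.36   2.75 -13.22] tcp [0.6492 0.2326 0.0096]
```

>>> arm_command:
  targets:
    - [[0, 0, 0, 0.3, -1.5, 0, 0.5], [0.02, 0.01, 0, 0.6, -3, 0, 1], [0.05, 0.02, 0, 1.2, -4.5, -0.5, 1], [0.08, 0.03, 0.002, 1.8, -5.5, -2, 1], [0.118, 0.047, 0.004, 1.8, -5.45, -3.5, 1], [0.118, 0.047, 0.004, 1.8, -5.45, -4.7, 1], [0.118, 0.047, 0.004, 1.8, -5.45, -4.7, 1], [0.118, 0.047, 0.004, 1.8, -5.45, -4.7, 1]]

```text
clock: 14.6
tool_pos: [0.6671, 0.1517, 0.086]
orientation: [178.9, 45.1, -75.9]
force: [0.4, -1.0, 0.1]
opening: 0.0485
```

```bash
python3 -c "
from goal import *
st()
G=[.6527,.2196,.023]
go(G,tool(-75.2,45,-1),.0)"
```

```text
14.6 q [  0.8  37.5  14.9 -43.5 -84.1  25.1] tcp [0.6671 0.1517 0.086 ] G [0.6707 0.1387 0.0994] z [-0.191  0.683 -0.705] y [-0.966 -0.257  0.013] F [ 0.4 -1.   0.1] op 0.0485
t 14.6 rot [ 0.001 -0.013 -0.002] deg 0.8 shift_cm [-1.78  8.09 -7.64] tcp [0.6493 0.2326 0.0096]
```

>>> arm_command:
  targets:
    - [[0, 0, 0, 0, 0, 0, 1], [0, 0, 0, 0, 0, 0, 1], [0, -0.006, 0, -0.2, 0.8, -0.8, 1], [0, -0.013, -0.002, -0.5, 2, -2, 1], [0, -0.013, -0.002, -0.8, 3.4, -3.3, 1], [0, -0.013, -0.002, -1.1, 4.8, -4.6, 1], [0, -0.013, -0.002, -1.4, 6, -5.8, 1], [0, -0.013, -0.002, -1.6, 6.8, -6.5, 1]]

```text
clock: 15.27
tool_pos: [0.6502, 0.2221, 0.0206]
orientation: [-179.9, 45.0, -75.1]
force: [-0.2, 0.8, 0.4]
opening: 0.0872
```

```bash
python3 -c "
from goal import *
st()
G=[.6527,.2196,.023]
go(G,tool(-75.2,45,-1),.0)"
```

```text
15.2667 q [  5.9  39.5   9.5 -46.3 -75.   27.8] tcp [0.6502 0.2221 0.0206] G [0.6536 0.2091 0.0341] z [-0.181  0.684 -0.707] y [-0.967 -0.256 -0.001] F [-0.2  0.8  0.4] op 0.0872
t 15.27 rot [-0.     0.001 -0.001] deg 0.1 shift_cm [-0.09  1.05 -1.11] tcp [0.6493 0.2326 0.0096]
```

>>> arm_command:
  targets:
    - [[0, 0, 0, -0.05, 0.4, -0.4, 1], [0, 0, 0, -0.1, 0.8, -0.8, 1], [0, 0, 0, -0.1, 1, -1, 1], [0, 0, 0, -0.1, 1.1, -1.1, 1], [0, 0, 0, -0.1, 1.1, -1.1, 1], [0, 0, 0, -0.1, 1.1, -1.1, 1]]

```text
clock: 15.77
tool_pos: [0.6509, 0.2304, 0.0108]
orientation: [-179.9, 45.0, -75.1]
force: [-0.9, 0.3, 0.7]
opening: 0.0876
```

>>> arm_command:
  targets:
    - [[0, 0, 0, 0, 0, 0, 0.6], [0, 0, 0, 0, 0, 0, 0.5], [0, 0, 0, 0, 0, 0, 0.3], [0, 0, 0, 0, 0, 0, 0], [0, 0, 0, 0, 0, 0, 0], [0, 0, 0, 0, 0, 0, 0], [0, 0, 0, 0, 0, 0, 0], [0, 0, 0, 0, 0, 0, 0]]

```text
clock: 16.43
tool_pos: [0.6504, 0.2308, 0.0104]
orientation: [-179.9, 45.0, -75.2]
force: [1.3, -0.8, 0.5]
opening: 0.0548
```

>>> arm_command:
  targets:
    - [[0, 0, 0, 0, 0, 0, 0], [0, 0, 0, 0, 0, 0, 0], [0, 0, 0, 0, 0, 0.1, 0], [0, 0, 0, 0, 0, 0.3, 0], [0, 0, 0, 0, 0, 0.6, 0], [0, 0, 0, 0, 0, 1, 0], [0, 0, 0, 0, 0, 1.5, 0], [0, 0, 0, 0, 0, 2, 0]]

```text
clock: 17.1
tool_pos: [0.6505, 0.2308, 0.0309]
orientation: [-179.9, 45.0, -75.2]
force: [-0.3, -0.6, -0.9]
opening: 0.0549
```

```bash
python3 -c "
from goal import *
st()"
```

```text
17.1 q [  6.5  38.7   9.6 -46.4 -75.2  26.6] tcp [0.6505 0.2308 0.0309] G [0.6539 0.2178 0.0444] z [-0.18   0.684 -0.707] y [-0.967 -0.255 -0.001] F [-0.3 -0.6 -0.9] op 0.0549
```

>>> arm_command:
  targets:
    - [[0, 0, 0, 0, 0, 0.6, 0], [0, 0, 0, 0, 0, 1.5, 0], [0, 0, 0, 0, 0, 2.8, 0], [0, 0, 0, 0, 0, 4.3, 0], [0, 0, 0, 0, 0, 6, 0], [0, 0, 0, 0, 0, 7.7, 0], [0, 0, 0, 0, 0, 9.4, 0], [0, 0, 0, 0, 0, 11, 0]]

```text
clock: 17.77
tool_pos: [0.6507, 0.2308, 0.1432]
orientation: [-179.8, 45.0, -75.1]
force: [-0.1, -1.0, -1.2]
opening: 0.0549
```

```bash
python3 -c "
from goal import *
st(); print(ctrl.get_obs()['moment'])
b=ctrl.snapshot('side');cv2.imwrite('pics/s10.png',b);
# hue mask bounding of cardboard pack near expected
d=np.array([np.cos(np.radians(104.8)),np.sin(np.radians(104.8)),0]);w=np.array([-d[1],d[0],0])
o=ctrl.get_obs();R0=R.from_euler('xyz',o['orientation'],degrees=True).as_matrix();G=o['tool_pos']-.019*R0[:,2]
for dr in(0,10,20,40):
  t=np.radians(dr);ax=d*np.cos(t)-np.array([0,0,1])*np.sin(t);n=np.array([0,0,1])*np.cos(t)+d*np.sin(t)
  C=G+.034*ax-.007*n
  print(dr,proj('side',[C+.06*ax+.017*n+.028*w,C+.06*ax+.017*n-.028*w,C+.06*ax-.017*n+.028*w,C+.06*ax-.017*n-.028*w]).round(0).tolist())
hsv=cv2.cvtColor(b,cv2.COLOR_BGR2HSV);m=cv2.inRange(hsv,(5,70,25),(25,255,255))
n,l,s,c=cv2.connectedComponentsWithStats(m);print([r.tolist() for r in s[1:] if r[4]>80])"
```

```text
17.7667 q [  6.8  31.8  13.2 -45.  -82.3  18.8] tcp [0.6507 0.2308 0.1432] G [0.6541 0.2178 0.1566] z [-0.179  0.684 -0.708] y [-0.967 -0.255 -0.003] F [-0.1 -1.  -1.2] op 0.0549
[-2.66231201 -0.79124947 -0.07212539]
0 [[219.0, 225.0], [194.0, 227.0], [220.0, 236.0], [196.0, 237.0]]
10 [[220.0, 230.0], [195.0, 232.0], [220.0, 239.0], [196.0, 241.0]]
20 [[220.0, 234.0], [196.0, 236.0], [221.0, 241.0], [197.0, 242.0]]
40 [[221.0, 240.0], [197.0, 241.0], [221.0, 241.0], [198.0, 243.0]]
[[0, 0, 144, 301, 28715], [128, 0, 97, 24, 518], [457, 0, 55, 149, 736], [198, 24, 19, 21, 162], [355, 33, 23, 11, 213], [330, 38, 22, 12, 211], [404, 40, 13, 24, 96], [268, 124, 30, 54, 743], [0, 126, 183, 258, 13629], [179, 157, 40, 6, 161], [478, 182, 34, 19, 110], [196, 194, 26, 46, 753], [241, 205, 31, 23, 563], [321, 251, 29, 63, 1469]]
```

```bash
python3 -c "
import cv2
b=cv2.imread('pics/s10.png');print([(v,int(b[v,200:205].mean()),int(b[v,212:216].mean())) for v in range(218,246)])"
```

```text
[(218, 133, 103), (219, 93, 90), (220, 90, 91), (221, 90, 90), (222, 90, 90), (223, 90, 91), (224, 89, 91), (225, 89, 91), (226, 89, 91), (227, 90, 90), (228, 89, 92), (229, 85, 45), (230, 45, 47), (231, 45, 46), (232, 45, 46), (233, 45, 38), (234, 37, 45), (235, 45, 47), (236, 47, 47), (237, 47, 48), (238, 48, 66), (239, 64, 92), (240, 87, 91), (241, 86, 92), (242, 88, 91), (243, 89, 91), (244, 91, 92), (245, 91, 94)]
```

>>> arm_command:
  targets:
    - [[-0.009, 0.034, -0.035, 0, 0, 1.5, 0], [-0.027, 0.103, -0.106, 0, 0, 4, 0], [-0.045, 0.171, -0.177, 0, 0, 7, 0], [-0.063, 0.239, -0.247, -0.5, -1, 10, 0], [-0.081, 0.308, -0.318, -1, -2.5, 13, 0], [-0.1, 0.376, -0.389, -2, -4, 16, 0], [-0.117, 0.445, -0.46, -3, -6, 18.5, 0], [-0.135, 0.513, -0.53, -4, -8, 20, 0]]

```text
clock: 18.48
tool_pos: [0.6101, 0.1501, 0.3448]
orientation: [145.9, 31.2, -128.1]
force: [0.4, -1.1, -1.4]
opening: 0.0551
```

```bash
python3 -c "
from goal import *
st()
t=tool(-75.2,51,1)
go([.528,-.279,.34],t)"
```

```text
18.4833 q [   0.6   21.    22.1  -44.2 -100.6  -33.6] tcp [0.6101 0.1501 0.3448] G [0.6135 0.1371 0.3583] z [-0.177  0.683 -0.709] y [-0.831  0.282  0.48 ] F [ 0.4 -1.1 -1.4] op 0.0551
t 18.48 rot [-0.452  1.535 -1.778] deg 137.0 shift_cm [ -8.51 -41.75  -1.96] tcp [ 0.5249 -0.2674  0.3252]
```

>>> arm_command:
  targets:
    - [[-0.015, 0.05, -0.058, 0, -1, 0, 0], [-0.034, 0.114, -0.132, 0, -3, 0, 0], [-0.054, 0.18, -0.21, 0, -5, 0, 0], [-0.073, 0.246, -0.286, 0, -7.5, 0, 0], [-0.093, 0.312, -0.362, 0, -10, 0, 0], [-0.112, 0.378, -0.438, -0.5, -12.5, 0, 0], [-0.131, 0.444, -0.515, -1, -15, 0, 0], [-0.15, 0.511, -0.592, -1.5, -17.5, 0, 0]]

```text
clock: 19.15
tool_pos: [0.5949, -0.0253, 0.3413]
orientation: [136.7, 2.2, -165.6]
force: [0.3, -0.2, -1.4]
opening: 0.0547
```

>>> arm_command:
  targets:
    - [[-0.019, 0.064, -0.074, -0.5, -2.5, 0, 0], [-0.038, 0.128, -0.148, -1, -5, 0, 0], [-0.057, 0.192, -0.222, -2, -8, 0, 0], [-0.076, 0.256, -0.296, -3, -11, 0, 0], [-0.095, 0.32, -0.37, -4, -14, 0, 0], [-0.114, 0.384, -0.444, -5, -17, 0, 0], [-0.133, 0.448, -0.518, -6, -20, 0, 0], [-0.15, 0.511, -0.592, -6.5, -22.5, 0, 0]]

```text
clock: 19.82
tool_pos: [0.5291, -0.2512, 0.3415]
orientation: [147.4, -26.0, 157.3]
force: [1.1, 0.0, -1.4]
opening: 0.055
```

```bash
python3 -c "
from goal import *
st()
t=tool(-75.2,51,1)
go([.528,-.279,.34],t)"
```

```text
19.8167 q [ -29.6   28.9   33.2  -34.2 -119.1 -101.2] tcp [ 0.5291 -0.2512  0.3415] G [ 0.5316 -0.2633  0.3559] z [-0.133  0.64  -0.757] y [0.543 0.686 0.484] F [ 1.1  0.  -1.4] op 0.055
t 19.82 rot [-0.151  0.513 -0.588] deg 45.5 shift_cm [-0.41 -1.63 -1.63] tcp [ 0.5249 -0.2674  0.3252]
```

>>> arm_command:
  targets:
    - [[-0.015, 0.05, -0.058, 0, -0.5, 0, 0], [-0.034, 0.114, -0.132, 0, -1, 0, 0], [-0.054, 0.182, -0.21, 0, -1.8, 0, 0], [-0.075, 0.254, -0.292, 0, -2.5, 0, 0], [-0.096, 0.326, -0.374, 0, -3, -1, 0], [-0.117, 0.398, -0.456, 0, -3.2, -2, 0], [-0.138, 0.47, -0.538, 0, -3.2, -4, 0], [-0.151, 0.513, -0.588, 0, -3.2, -6, 0]]

```text
clock: 20.48
tool_pos: [0.5306, -0.2815, 0.281]
orientation: [179.9, -39.0, 104.8]
force: [0.5, 0.4, -1.1]
opening: 0.0549
```

```bash
python3 -c "
from goal import *
st()
go([.5315,-.2944,.2],tool(-75.2,51,1))
for n in('side','top'): cv2.imwrite('pics/%s11.png'%n,ctrl.snapshot(n))
o=ctrl.get_obs();R0=R.from_euler('xyz',o['orientation'],degrees=True).as_matrix();G=o['tool_pos']-.019*R0[:,2]
d=np.array([np.cos(np.radians(104.8)),np.sin(np.radians(104.8)),0]);w=np.array([-d[1],d[0],0]);Z=np.array([0,0,1])
for tilt in(-8,-4,0,4,8):
  t=np.radians(tilt); ax=Z*np.cos(t)-d*np.sin(t); n=d*np.cos(t)+Z*np.sin(t)
  C=G+.007*n-.034*ax
  print(tilt,'front top/bot',[proj('side',C+s*.06*ax+.017*n)[0].round(1).tolist() for s in(1,-1)],'back top',proj('side',C+.06*ax-.017*n)[0].round(1))
b=cv2.imread('pics/side11.png');u=int(proj('side',G)[0][0]);print(u)
v0=int(proj('side',G)[0][1]);print([(v,int(b[v,u-7:u-3].mean()),int(b[v,u+3:u+7].mean())) for v in range(v0-22,v0+36)])"
```

```text
20.4833 q [ -29.7   32.2   30.6  -29.7 -114.7 -141.8] tcp [ 0.5306 -0.2815  0.281 ] G [ 0.5337 -0.293   0.2958] z [-0.159  0.609 -0.777] y [0.967 0.255 0.002] F [ 0.5  0.4 -1.1] op 0.0549
t 20.48 rot [-0.     0.002  0.001] deg 0.1 shift_cm [-0.22 -0.14 -9.58] tcp [ 0.5284 -0.2828  0.1852]
-8 front top/bot [[284.3, 67.4], [282.4, 100.5]] back top [282.8  61.7]
-4 front top/bot [[284.2, 66.6], [282.7, 101.1]] back top [282.7  61.6]
0 front top/bot [[284.2, 65.9], [283.0, 101.7]] back top [282.6  61.6]
4 front top/bot [[284.1, 65.1], [283.3, 102.1]] back top [282.5  61.6]
8 front top/bot [[284.0, 64.4], [283.6, 102.3]] back top [282.4  61.7]
282
[(48, 90, 92), (49, 90, 91), (50, 92, 92), (51, 91, 92), (52, 91, 91), (53, 91, 91), (54, 90, 92), (55, 91, 92), (56, 90, 91), (57, 96, 92), (58, 135, 120), (59, 135, 143), (60, 137, 127), (61, 85, 84), (62, 79, 84), (63, 78, 84), (64, 70, 85), (65, 58, 85), (66, 48, 43), (67, 41, 44), (68, 41, 44), (69, 41, 44), (70, 42, 43), (71, 42, 43), (72, 43, 45), (73, 42, 45), (74, 42, 45), (75, 43, 50), (76, 46, 66), (77, 47, 66), (78, 47, 66), (79, 47, 66), (80, 50, 67), (81, 50, 67), (82, 50, 66), (83, 50, 66), (84, 51, 66), (85, 52, 66), (86, 52, 66), (87, 53, 67), (88, 53, 67), (89, 54, 67), (90, 53, 66), (91, 47, 46), (92, 46, 46), (93, 47, 45), (94, 45, 45), (95, 46, 46), (96, 46, 47), (97, 47, 47), (98, 47, 49), (99, 60, 88), (100, 143, 142), (101, 142, 142), (102, 142, 141), (103, 142, 141), (104, 142, 140), (105, 142, 139)]
```

```bash
python3 -c "
from goal import *
go([.5315,-.2944,.12],tool(-75.2,48,1))"
```

```text
t 20.58 rot [ 0.045  0.012 -0.003] deg 2.6 shift_cm [ -0.15  -0.21 -17.2 ] tcp [ 0.5283 -0.2821  0.1059]
```

>>> arm_command:
  targets:
    - [[0.01, 0.003, 0, 0, 0, -1, 0], [0.03, 0.008, 0, -0.1, -0.1, -3, 0], [0.045, 0.012, -0.003, -0.15, -0.2, -6, 0], [0.045, 0.012, -0.003, -0.15, -0.2, -9, 0], [0.045, 0.012, -0.003, -0.15, -0.2, -12, 0], [0.045, 0.012, -0.003, -0.15, -0.2, -14.5, 0], [0.045, 0.012, -0.003, -0.15, -0.2, -16.2, 0], [0.045, 0.012, -0.003, -0.15, -0.2, -17, 0]]

```text
clock: 21.25
tool_pos: [0.5279, -0.2826, 0.1072]
orientation: [179.8, -42.0, 105.0]
force: [-0.3, -0.2, -2.2]
opening: 0.0552
```

>>> arm_command:
  targets:
    - [[0, 0, 0, 0, 0, 0, 0], [0, 0, 0, 0, 0, -0.1, 0], [0, 0, 0, 0, 0, -0.3, 0], [0, 0, 0, 0, 0, -0.5, 0], [0, 0, 0, 0, 0, -0.7, 0], [0, 0, 0, 0, 0, -0.9, 0], [0, 0, 0, 0, 0, -1, 0], [0, 0, 0, 0, 0, -1, 0]]

```text
clock: 21.92
tool_pos: [0.5289, -0.2831, 0.1003]
orientation: [179.7, -41.8, 105.1]
force: [-0.9, -0.3, -1.0]
opening: 0.0548
```

```bash
python3 -c "
from goal import *
st()
go([.5315,-.2944,.10],tool(-75.2,48,1))"
```

```text
21.9167 q [ -30.5   40.6   20.   -28.5 -100.4 -131.8] tcp [ 0.5289 -0.2831  0.1003] G [ 0.5321 -0.2953  0.1145] z [-0.168  0.645 -0.746] y [0.967 0.257 0.004] F [-0.9 -0.3 -1. ] op 0.0548
t 21.92 rot [ 0.003  0.005 -0.001] deg 0.3 shift_cm [-0.06  0.1  -1.45] tcp [ 0.5283 -0.2821  0.0859]
```

>>> arm_command:
  targets:
    - [[0, 0, 0, 0, 0, -0.15, 0], [0, 0, 0, 0, 0, -0.3, 0], [0, 0, 0, 0, 0, -0.45, 0], [0, 0, 0, 0, 0, -0.6, 0], [0, 0, 0, 0, 0, -0.7, 0], [0, 0, 0, 0, 0, -0.8, 0], [0, 0, 0, 0, 0, -0.8, 0]]

```text
clock: 22.5
tool_pos: [0.5289, -0.2831, 0.0921]
orientation: [179.7, -41.8, 105.1]
force: [-0.4, -0.6, -1.8]
opening: 0.0549
```

>>> arm_command:
  targets:
    - [[0, 0, 0, 0, 0, -0.1, 0], [0, 0, 0, 0, 0, -0.2, 0], [0, 0, 0, 0, 0, -0.3, 0], [0, 0, 0, 0, 0, -0.35, 0], [0, 0, 0, 0, 0, -0.4, 0], [0, 0, 0, 0, 0, -0.4, 0]]

```text
clock: 23.0
tool_pos: [0.5289, -0.2831, 0.0883]
orientation: [179.7, -41.8, 105.1]
force: [0.5, 0.4, -1.8]
opening: 0.0549
```

>>> arm_command:
  targets:
    - [[0, 0, 0, 0, 0, -0.05, 0], [0, 0, 0, 0, 0, -0.1, 0], [0, 0, 0, 0, 0, -0.15, 0], [0, 0, 0, 0, 0, -0.2, 0], [0, 0, 0, 0, 0, -0.2, 0]]

```text
clock: 23.42
tool_pos: [0.529, -0.2833, 0.0867]
orientation: [179.7, -41.8, 105.1]
force: [0.4, -1.0, 0.7]
opening: 0.055
```

>>> arm_command:
  targets:
    - [[0, 0, 0, 0, 0, -0.05, 0], [0, 0, 0, 0, 0, -0.1, 0], [0, 0, 0, 0, 0, -0.15, 0], [0, 0, 0, 0, 0, -0.15, 0]]

```text
clock: 23.75
tool_pos: [0.5292, -0.2837, 0.0863]
orientation: [179.6, -41.7, 105.2]
force: [0.4, -1.5, 6.8]
opening: 0.055
```

```bash
python3 -c "
from goal import *
st()
a=ctrl.snapshot('side')
A=crop(a,225,60,110,130,5,None)
cv2.imwrite('pics/m12.png',A);b=ctrl.snapshot('top');cv2.imwrite('pics/t12.png',b)
o=ctrl.get_obs();R0=R.from_euler('xyz',o['orientation'],degrees=True).as_matrix();G=o['tool_pos']-.019*R0[:,2]
d=np.array([np.cos(np.radians(104.8)),np.sin(np.radians(104.8)),0]);Z=np.array([0,0,1])
for tilt in(-8,-4,0,4,8):
  t=np.radians(tilt); ax=Z*np.cos(t)-d*np.sin(t); n=d*np.cos(t)+Z*np.sin(t)
  C=G+.007*n-.034*ax
  print(tilt,proj('side',[C+.06*ax+.017*n,C+.06*ax-.017*n]).round(1).tolist(),'zmin',round((C-.06*ax-.017*abs(np.sin(t))*Z)[2],4))
u=int(proj('side',G)[0][0]);v0=int(proj('side',G)[0][1]);print(u,[(v,int(a[v,u-7:u-3].mean()),int(a[v,u+3:u+7].mean())) for v in range(v0-15,v0+10)])"
```

```text
23.75 q [ -30.5   41.3   19.4  -28.4  -99.1 -131.1] tcp [ 0.5292 -0.2837  0.0863] G [ 0.5324 -0.2959  0.1005] z [-0.167  0.644 -0.747] y [0.966 0.257 0.005] F [ 0.4 -1.5  6.8] op 0.055
-8 [[282.8, 122.2], [281.4, 116.1]] zmin 0.0041
-4 [[282.7, 121.5], [281.3, 116.0]] zmin 0.0051
0 [[282.7, 120.8], [281.3, 115.9]] zmin 0.0065
4 [[282.6, 120.1], [281.2, 115.8]] zmin 0.006
8 [[282.5, 119.4], [281.1, 115.8]] zmin 0.006
281 [(109, 141, 142), (110, 138, 142), (111, 137, 141), (112, 135, 140), (113, 136, 140), (114, 136, 139), (115, 134, 137), (116, 105, 100), (117, 83, 87), (118, 85, 88), (119, 77, 89), (120, 72, 88), (121, 74, 78), (122, 45, 45), (123, 44, 47), (124, 45, 65), (125, 44, 59), (126, 45, 51), (127, 59, 60), (128, 53, 60), (129, 54, 58), (130, 47, 46), (131, 48, 47), (132, 48, 47), (133, 50, 47)]
```

>>> arm_command:
  targets:
    - [[0, 0, 0, 0, 0, 0.05, 0], [0, 0, 0, 0, 0, 0.1, 0.5], [0, 0, 0, 0, 0, 0.1, 0.62], [0, 0, 0, 0, 0, 0.1, 0.66], [0, 0, 0, 0, 0, 0.1, 0.7], [0, 0, 0, 0, 0, 0.1, 0.8], [0, 0, 0, 0, 0, 0.1, 0.9], [0, 0, 0, 0, 0, 0.1, 1]]

```text
clock: 24.52
tool_pos: [0.5288, -0.283, 0.0855]
orientation: [179.7, -41.8, 105.0]
force: [0.4, -0.6, 0.1]
opening: 0.0762
```

>>> arm_command:
  targets:
    - [[0, 0, 0, 0, 0, 0, 1], [0, 0, 0, 0, 0, 0, 1], [0, 0, 0, 0.17, -0.65, 0.75, 1], [0, 0, 0, 0.4, -1.6, 1.9, 1], [0, 0, 0, 0.8, -3, 3.5, 1], [0, 0, 0, 1.2, -4.5, 5.5, 1], [0, 0, 0, 1.6, -6, 8, 1], [0, 0, 0, 2, -7.5, 11, 1]]

```text
clock: 25.18
tool_pos: [0.5485, -0.3588, 0.1964]
orientation: [179.8, -41.9, 105.0]
force: [1.4, 0.2, -0.8]
opening: 0.0877
```

>>> arm_command:
  targets:
    - [[0, 0, 0, 0.5, -1, 2, 1], [0, 0, 0, 1, -3, 4, 1], [0, 0, 0, 1.5, -5, 7, 1], [0, 0, 0, 1.5, -8, 10, 1], [0, 0, 0, 1.5, -11, 12, 1], [0, 0, 0, 1.5, -14, 13, 1], [0, 0, 0, 1.5, -16, 14, 1], [0, 0, 0, 1.5, -17, 14, 1]]

```text
clock: 25.85
tool_pos: [0.5336, -0.4918, 0.3141]
orientation: [178.9, -40.6, 104.9]
force: [-0.4, 0.2, 1.5]
opening: 0.0876
```

```bash
python3 -c "
from goal import *
st()
a=ctrl.snapshot('side');b=ctrl.snapshot('top')
A=crop(a,225,90,100,115,4,None);B=crop(b,275,160,100,90,4,None)
h=max(A.shape[0],B.shape[0]);P=[cv2.copyMakeBorder(i,0,h-i.shape[0],0,0,0) for i in(A,B)]
cv2.imwrite('pics/final.png',np.hstack(P));cv2.imwrite('pics/tF.png',b);cv2.imwrite('pics/sF.png',a)"
```

```text
25.85 q [ -42.2   51.8   71.7  -34.7 -139.7 -144.2] tcp [ 0.5336 -0.4918  0.3141] G [ 0.5364 -0.5038  0.3285] z [-0.15   0.633 -0.76 ] y [0.969 0.246 0.014] F [-0.4  0.2  1.5] op 0.0876
```

View pics/final.png

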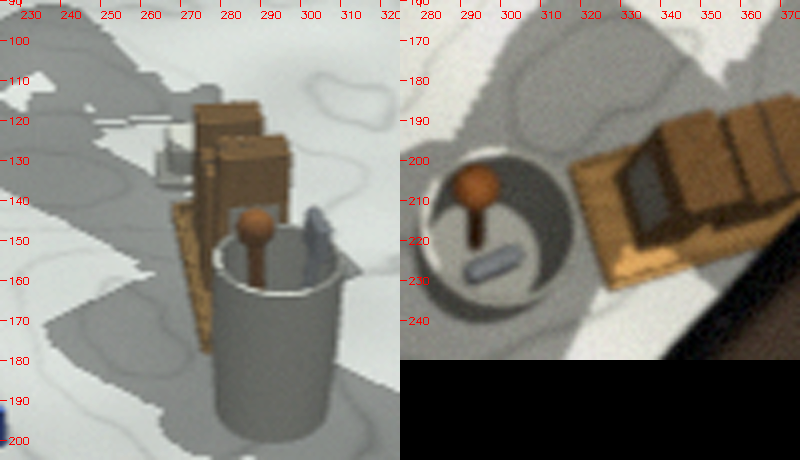

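Both packs stand on either side of the standing pack: long top at about (288,128) in the side crop, short top at (278,117). Joint 3 is at its limit, so I'll back it off outward.

>>> arm_command:
  targets:
    - [[0, 0, 0, 1.5, -0.5, -0.5, 1], [0, 0, 0, 3, -1, -1, 1], [0, 0, 0, 5, -2, -1, 1], [0, 0, 0, 7, -3, -1, 1], [0, 0, 0, 8, -4, -1, 1], [0, 0, 0, 8, -4, -1, 1], [0, 0, 0, 8, -4, -1, 1], [0, 0, 0, 8, -4, -1, 1]]

```text
clock: 26.62
tool_pos: [0.5765, -0.4853, 0.2761]
orientation: [178.1, -39.5, 105.0]
force: [-0.0, 0.3, 0.8]
opening: 0.0873
```

```bash
python3 -c "
from goal import *
st()
a0=cv2.imread('pics/side0.png');a=ctrl.snapshot('side')
def match(u,v,w,h):
  T=cv2.Canny(a0[v:v+h,u:u+w],40,120);S=cv2.Canny(a[v-6:v+h+6,u-6:u+w+6],40,120)
  r=cv2.matchTemplate(cv2.GaussianBlur(S,(0,0),1),cv2.GaussianBlur(T,(0,0),1),cv2.TM_CCOEFF_NORMED);_,s,_,p=cv2.minMaxLoc(r);return p[0]-6,p[1]-6,round(s,2)
for n,q in dict(crock=(274,165,42,38),butter=(260,118,14,22),bottle=(170,258,40,70),trivet=(238,202,38,28),blue=(168,182,64,40)).items(): print(n,match(*q))
# long/short top edges, vertical predicted
Z=np.array([0,0,1]);d=np.array([np.cos(np.radians(104.8)),np.sin(np.radians(104.8)),0])
for n,C,h in(('long',np.array([.4992,-.169,0]),.165),('short',np.array([.5305,-.289,0]),.125)):
  print(n,proj('side',[C+h*Z+.017*d,C+h*Z-.017*d]).round(1).tolist())
print([(v,int(a[v,284:290].mean())) for v in range(118,134)],[(v,int(a[v,277:283].mean())) for v in range(112,128)])"
```

```text
26.6167 q [ -40.2   53.9   71.7  -33.9 -135.6 -144.2] tcp [ 0.5765 -0.4853  0.2761] G [ 0.579  -0.4972  0.2907] z [-0.132  0.623 -0.771] y [0.971 0.238 0.026] F [-0.   0.3  0.8] op 0.0873
crock (0, 0, 0.84)
butter (0, 0, 0.57)
bottle (0, 0, 0.89)
trivet (0, 0, 0.96)
blue (0, 0, 0.99)
long [[288.6, 129.6], [286.9, 124.1]]
short [[282.7, 121.2], [281.3, 116.3]]
[(118, 61), (119, 61), (120, 52), (121, 48), (122, 49), (123, 49), (124, 64), (125, 61), (126, 58), (127, 61), (128, 61), (129, 58), (130, 48), (131, 48), (132, 48), (133, 48)] [(112, 141), (113, 140), (114, 140), (115, 121), (116, 59), (117, 60), (118, 59), (119, 60), (120, 60), (121, 48), (122, 48), (123, 49), (124, 57), (125, 55), (126, 54), (127, 57)]
```

>>> arm_command:
  targets:
    - [[0, 0, 0, 2, 0, 0, 1], [0, 0, 0, 4, 0, 0, 1], [0, 0, 0, 6, 0, 0, 1], [0, 0, 0, 8, 0, 0, 1], [0, 0, 0, 10, 0, 0, 1], [0, 0, 0, 10, 0, 0, 1], [0, 0, 0, 10, 0, 0, 1]]

```text
clock: 27.25
tool_pos: [0.6412, -0.4472, 0.2532]
orientation: [177.1, -38.4, 105.0]
force: [-1.3, -0.5, 0.0]
opening: 0.0878
```

```bash
python3 -c "
from goal import *
st()
a=ctrl.snapshot('side')
print([(v,int(a[v,284:290].mean())) for v in range(121,132)],[(v,int(a[v,277:283].mean())) for v in range(113,124)])"
```

```text
27.25 q [ -36.2   54.8   71.6  -34.7 -131.2 -147.4] tcp [ 0.6412 -0.4472  0.2532] G [ 0.6433 -0.4589  0.2681] z [-0.112  0.612 -0.783] y [0.973 0.228 0.04 ] F [-1.3 -0.5  0. ] op 0.0878
[(121, 50), (122, 49), (123, 49), (124, 65), (125, 61), (126, 62), (127, 62), (128, 62), (129, 59), (130, 49), (131, 50)] [(113, 141), (114, 141), (115, 122), (116, 60), (117, 60), (118, 61), (119, 61), (120, 61), (121, 49), (122, 49), (123, 50)]
```

>>> arm_command:
  targets:
    - [[0, 0, 0, -2, 2, 0, 1], [0, 0, 0, -4, 4, 0, 1], [0, 0, 0, -6, 6, 0, 1], [0, 0, 0, -8, 9, 0, 1], [0, 0, 0, -10, 12, 0, 1], [0, 0, 0, -10, 14, 0, 1], [0, 0, 0, -10, 15, 0, 1], [0, 0, 0, -10, 15, 0, 1]]

```text
clock: 27.97
tool_pos: [0.5401, -0.2974, 0.256]
orientation: [176.9, -38.3, 105.1]
force: [1.3, -0.5, 0.2]
opening: 0.0877
```

```bash
python3 -c "
from goal import *
st();a=ctrl.snapshot('side')
print([(v,int(a[v,284:290].mean())) for v in range(121,132)],[(v,int(a[v,277:283].mean())) for v in range(113,124)])"
```

```text
27.9667 q [ -31.2   33.    29.3  -30.  -111.  -139.5] tcp [ 0.5401 -0.2974  0.256 ] G [ 0.5421 -0.309   0.2709] z [-0.109  0.611 -0.784] y [0.973 0.228 0.043] F [ 1.3 -0.5  0.2] op 0.0877
[(121, 47), (122, 48), (123, 47), (124, 62), (125, 58), (126, 58), (127, 59), (128, 59), (129, 56), (130, 47), (131, 46)] [(113, 134), (114, 134), (115, 115), (116, 65), (117, 77), (118, 85), (119, 84), (120, 82), (121, 46), (122, 48), (123, 47)]
```

Joint 3 is well inside its range again, the arm hangs free 130 mm above the short pack, and both packs are unchanged. I'll hand in.

```bash
python3 -c "
from plant import ctrl
print(ctrl.close_job())"
```

```text
the job is handed in; nothing more can be done
None
```

I stood both packs upright in the tray and handed the job in at about 28 s. The long pack is on the crock side and the short one on the butter-dish side, one on each side of the standing pack.

**Last checks**
- **Packs:** the top edges of both packs in the side image match the predictions for upright packs to about 1 px. They were unchanged in each later image.
- **Standing pack:** in the final picture it still stands between the two. I did not measure its position again.
- **Bystanders:** edge matching against the first image gave zero shift for the crock, butter dish, bottle and trivet. The butter dish match was weak, with a score of 0.57.
- **Forces:** readings stayed below about 10 N, and the arm was clear of everything at hand-in.

**What went wrong on the way**
- **Short pack:** the first grip slipped off and the pack stayed lying in place. I picked it up again with a deeper grip.
- **Joint 3:** during the retreat it ran up to its range limit. It read 71.7° against 71.71°, printed to one decimal, so I can't rule out that it touched the limit. I moved it back to 29° before handing in.

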